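# Slide the probe tube into the slanted sleeve to its depth band

### The job

Take the steel probe tube out of its blue cradle and slide it, tapered nose first, down into the slanted sleeve on the stand until the sleeve's mouth lies within the red depth band, never pushing it in beyond the band. Leave it there held by the sleeve, and do not disturb the dish, the capped tube and the beaker standing nearby.

Things in the scene. Friction and masses are not known exactly. Their poses are not given: they have to be found in the camera images.
- tube: Loose steel tube, 180 mm long, 18 mm in diameter, 0.1 to 0.2 kg; red band, black tail end, tapered nose (last 14 mm narrow to 11 mm). Origin on its axis at mid-length; x axis along the tube to the nose (roll arbitrary). Starts level in the blue cradle, axis 40 mm above the bench, nose roughly to the robot's left (+y). A tall analyser stands 12 to 17 cm beyond it.
- band (a point): Middle of the red depth band on the tube's axis, 50 mm behind the tube's origin, so 40 mm from the tail end and 140 mm from the nose tip. The band is 8 mm wide.
- nose (a point): Tip of the tube's tapered nose, on its axis, 90 mm ahead of the tube's origin.
- sleeve: Fixed slanted aluminium sleeve on a grey stand. Origin: centre of its round mouth, 115 mm above the bench; x axis along the bore, inward, 30 degrees below level, roughly to +y; z square to it, up. Bore 20.4 mm wide, 110 mm long, open at the far end: nothing stops the tube at the band. Outside: flange 44 mm in diameter, 8 mm thick at the mouth, then 32 mm.
- cradle: Fixed blue cradle, 196 x 50 x 50 mm, origin mid-underside, x along the trough. Its two end troughs have 50 mm high walls; the tube can be gripped only in the 60 mm gap between them (base plate there 8 mm high), near its middle. Held so, the fingers reach the sleeve's mouth before the band does: let go and take the tube again near its tail, or push the tail.
- petri: Bystander: clear petri dish, 91 mm in diameter, 16 mm high, origin at the centre of its underside. Leave alone.
- blue_tube: Bystander: capped sample tube with a blue cap, standing, 35 mm in diameter, 84 mm high, origin at the centre of its underside. Leave alone.
- beaker: Bystander: clear beaker, 54 mm in diameter, 70 mm high, origin at the centre of its underside. Leave alone.
- ball (a point): Spring-loaded ball in the top of the bore, 35 mm inside the mouth, under a brass cap rising 25 mm above the bore axis. It presses the tube down: the nose meets a step in resistance here, after which it drags with roughly 3 to 15 N, different each time (a weak grip slips), and stays where it is let go.

How it is judged:
By the outcome, as a careful person would: the job done as asked, in the order asked, and still so for the second after the job is handed in, with the robot touching nothing.
It also fails if it takes over 72 s, if anything falls off the work surface, if the arm or the gripper's body presses on something with over 40 N, if the wrist force passes 120 N, or if a joint passes its speed limit or range.

### The arm

A 6-joint arm with a two-finger parallel gripper is mounted at the origin on a cart in front of the work surface, level with it; the furniture and walls round the work are solid. World frame = base frame: x ahead of the robot, y to its left, z up, the work surface at z = 0. Lengths are in m, angles in degrees, forces in N, time in s.
With the tool pointing down it reaches from about 0.4 to 0.825 m from the base axis. Payload 7 kg.
Tool frame: the origin (TCP) lies midway between the tips of the shut fingers; the grasp point (between the pads) lies 19 mm behind it (hold_point_z is the distance from the TCP to the grasp point, in m); z points along the fingers, y is the line along which they close (so a half turn about z gives the same grasp; the last joint's range is limited). The gripper opens to 88 mm and grips with 3 to 60 N. Pads are 19 mm wide; open, the fingers measure 130 mm over their backs; the gripper's body (78 mm by 193 mm) begins 47 mm behind the grasp point.
Start: joints at [-56.316, 20.546, 0.682, 0, -70.136, -16.507], TCP at [0.199, -0.645, 0.227] pointing down, gripper open.
Joint ranges: [-176.03, 176.03], [-82.01, 121.73], [-58.28, 71.71], [-173.87, 95.51], [-174.79, -0.11], [-173.66, 173.66]. Speed limits (degrees/s): [136.94, 136.94, 172.46, 180, 180, 180].

### API

Orientations are given as [roll, pitch, yaw] about the fixed x, y, z axes, in that order (R = Rz(yaw) Ry(pitch) Rx(roll)).
In Python, from plant import get_state, capture, close_job, hold_point_z gives the robot as it stands.
- The arm moves only by the shell command python3 -m inch 'ROWS' [FORCE]. ROWS is text: rows parted by semicolons, each of 5 numbers parted by spaces: the shift along the tool's x, y, z normalised to -1 to 1, where 1 is 0.15 m, then the turn about the tool's z normalised to -1 to 1, where 1 is 360 degrees, then the opening, from 0 (shut) to 1 (fully open). In form: tx ty tz spin grip; .... A call has exactly 8 rows; each row shifts and turns the commanded pose from where the row before left it, along the tool's axes as they then stand; what a row does not reach is not made up. A row lasts 1/8 s, in which the tool goes at most 62.5 mm and 10.7 degrees, less where a joint would pass 70% of its speed; a pose out of reach is approached as far as the arm can. A call with a number of a shift or a turn outside -1 to 1 is refused whole. A call with a gripper value outside its range is refused whole. The fingers move at their own pace and stop on an object; FORCE is the grip in N (left out, the last holds). Time passes only in rows, so rows that do not move let the fingers close, or fill a call up. It gives the time, the measured TCP pose, the force, the opening and the grip force at its end, in the units of the state.
- get_state(): the state, without advancing time (a new reading comes with each control period).
- capture(name): name is "scene" or "top" or "wrist"; returns a dict with "color" (400x640x3 uint8, blue, green, red), "mtx" (3x3 intrinsics, pixels), "dist_coeffs" ([k1, k2, p1, p2, k3] as OpenCV has them; the pictures are not rectified), "R" (3x3) and "t" (3): a world point X has camera coordinates R X + t. Camera axes: x right, y down, z forward; pixel columns grow to the right and rows downward; lengths in m; the calibration is good to about 2 mm. A picture is of the moment at which its call begins. There is no depth.
- close_job(): hands the job in; it is judged then, once.
The state is a dict: "time_s": time; "joints": joint angles; "qd": joint speeds; "joint_torque": joint torques, N m; "tcp_pos": TCP position; "eef_rot": TCP orientation; "contact_force": force on the tool from outside, world axes, zero at the start; "moment": the same for the moment, N m; "gripper_width": finger opening in m; "gripper_force": force on a finger pad.
Only numpy, scipy, OpenCV 4.12 (cv2) and the standard library are available. Lean on these libraries where they do the work, as an engineer would, in place of code of your own. Each camera call takes 0.05 s, during which the arm holds its last target. There are 200 camera calls.

## Working session

There is one attempt and no reset: what is moved stays moved. The work goes in short steps, Python scripts to look and compute and a shell command to move; the robot and the scene stay as the last step left them, time stands still between calls to the robot, and variables do not carry over. Pictures are saved under pics/ and viewed, at most 12 in all, crops included, and the job is handed in when it is done.

```bash
mkdir -p pics; ls; python3 - <<'E'
from plant import *
import cv2,numpy as np
print(get_state(), hold_point_z)
for n in("scene","top"):
    c=capture(n); cv2.imwrite(f"pics/{n}0.png",c["color"]); print(n,c["mtx"],c["dist_coeffs"],c["R"],c["t"])
E
```

```text
pics
{'time_s': 0.0, 'joints': array([-5.63159680e+01,  2.05898493e+01,  6.35246905e-01, -1.88698809e-02,
       -7.01353198e+01, -1.65090211e+01]), 'qd': array([ 0.00678243, -0.00065312,  0.08354575, -0.035361  , -0.04300837,
        0.01128392]), 'joint_torque': array([-5.91532680e-04, -5.82718420e+01,  2.93066293e+01,  6.99752122e+00,
        6.91661640e-03, -1.28777151e-04]), 'tcp_pos': array([ 0.19917818, -0.64445134,  0.2256557 ]), 'eef_rot': array([ 1.79908744e+02, -8.54734205e-03, -1.62831408e+02]), 'contact_force': array([-0.48377564, -1.01442735,  0.28317601]), 'moment': array([-0.00116584, -0.00935381, -0.02330904]), 'gripper_force': 0.0, 'gripper_width': 0.08749838932062882} 0.0188
scene [[507.4762482    0.         310.56473072]
 [  0.         507.4762482  202.84359435]
 [  0.           0.           1.        ]] [0.04665509 0.         0.         0.         0.        ] [[ 0.8918067  -0.45234069 -0.00828941]
 [-0.34473837 -0.66757111 -0.65992747]
 [ 0.29297828  0.59138541 -0.75128358]] [-0.4960339   0.27632676  1.29181239]
top [[401.8734063    0.         319.2395719 ]
 [  0.         401.8734063  207.69288171]
 [  0.           0.           1.        ]] [-0.00202858  0.          0.          0.          0.        ] [[ 0.0060979  -0.99997958 -0.00191218]
 [-0.99603469 -0.00590409 -0.08876954]
 [ 0.08875644  0.0024459  -0.99605036]] [0.03298525 0.56590594 1.38485064]
```

View pics/scene0.png

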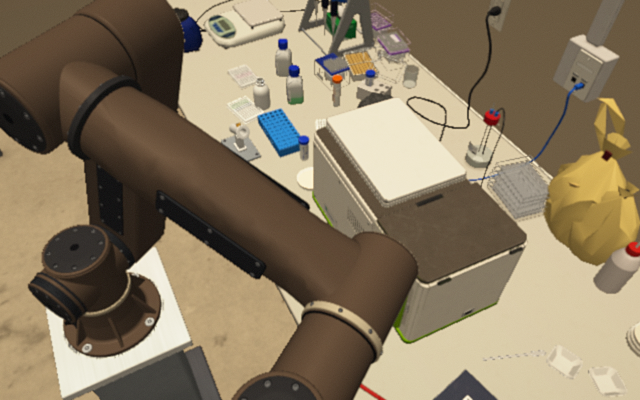

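View pics/top0.png

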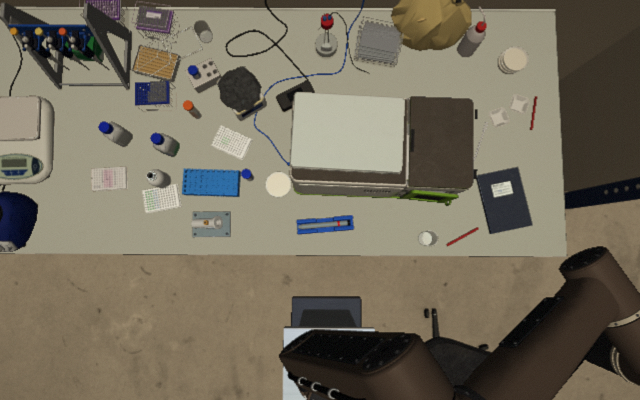

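The scene view has the cradle hidden by the arm. In the top view the cradle is at about (325,225), the sleeve stand (210,224), petri dish (278,184), blue-capped tube (247,174) and beaker (427,238). Next I'll look closer and locate these.

```bash
cat > h.py <<'E'
from plant import *
import cv2,numpy as np
def ray(c,px):
    n=cv2.undistortPoints(np.array(px,float).reshape(-1,1,2),c["mtx"],c["dist_coeffs"]).reshape(-1,2)
    d=np.c_[n,np.ones(len(n))]@c["R"]; return -c["R"].T@c["t"],d
def onz(c,px,z):
    o,d=ray(c,px); return o+d*((z-o[2])/d[:,2])[:,None]
def proj(c,X):
    return cv2.projectPoints(np.array(X,float).reshape(-1,1,3),cv2.Rodrigues(c["R"])[0],c["t"],c["mtx"],c["dist_coeffs"])[0].reshape(-1,2)
E
python3 - <<'E'
from h import *
c=capture("top"); I=c["color"]
b=I.astype(int); m=((b[...,0]>120)&(b[...,0]-b[...,2]>70)).astype(np.uint8)
n,l,s,ce=cv2.connectedComponentsWithStats(m)
for i in range(1,n):
    if s[i,4]>60:
        q=np.argwhere(l==i)[:,::-1].astype(np.float32); print(s[i],ce[i],cv2.minAreaRect(q),onz(c,ce[i],.05)[0].round(3))
r=(b[...,2]-b[...,1]>60)&(b[...,2]-b[...,0]>60); ys,xs=np.nonzero(r[205:240,290:360]); print("red",xs.mean()+290,ys.mean()+205,len(xs),onz(c,[[xs.mean()+290,ys.mean()+205]],.047))
print(onz(c,[[278,184],[247,174],[427,238],[210,224]],.016).round(3))
cv2.imwrite("pics/topc.png",cv2.resize(I[160:260,180:380],None,fx=4,fy=4,interpolation=cv2.INTER_CUBIC))
E
```

```text
[ 99 122   9  10  65] [103.15384615 126.33846154] ((103.25001525878906, 126.25001525878906), (7.77817440032959, 8.485280990600586), 45.0) [0.846 0.798 0.05 ]
[ 182  169   56   27 1326] [210.48567119 182.03092006] ((209.76583862304688, 181.99269104003906), (55.06686782836914, 25.362619400024414), 1.7899105548858643) [0.651 0.414 0.05 ]
[241 169  10   9  65] [245.69230769 173.29230769] ((245.50003051757812, 173.50001525878906), (8.485280990600586, 8.485280990600586), 45.0) [0.682 0.293 0.05 ]
[334 216  20  15 133] [344.         222.84962406] ((343.44415283203125, 222.71826171875), (13.608186721801758, 18.31049156188965), 85.91438293457031) [ 0.512 -0.049  0.05 ]
[298 227  36   7 139] [316.25899281 229.89208633] ((315.49237060546875, 229.89340209960938), (4.27482271194458, 35.33853530883789), 85.91438293457031) [0.487 0.046 0.05 ]
red 338.25 222.91666666666666 12 [[ 0.51153076 -0.02942591  0.047     ]]
[[ 0.65   0.183  0.016]
 [ 0.685  0.294  0.016]
 [ 0.462 -0.342  0.016]
 [ 0.507  0.421  0.016]]
```

View pics/topc.png

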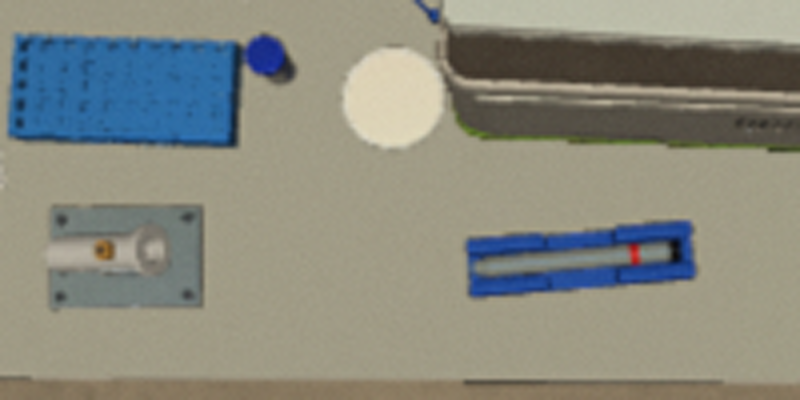

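The crop (4x, offset 180,160) shows tube nose at (474,267), band (634,254), tail (680,250), cradle corners (468,238), (690,222), (695,278), (470,297), sleeve mouth around (152,250) and brass cap (104,251).

```bash
python3 - <<'E'
from h import *
c=capture("top")
f=lambda x,y,z:onz(c,[[180+(x-1.5)/4,160+(y-1.5)/4]],z)[0].round(4)
cr=[f(*p,.05) for p in((468,238),(690,222),(695,278),(470,297))]; print("cradle",cr,np.mean(cr,0))
print("tube nose band tail",f(474,267,.043),f(634,254,.049),f(680,250,.045))
print("mouth",f(152,250,.115),"cap",f(104,251,.119),"end",f(48,253,.07))
b=[f(*p,.008) for p in((51,205),(203,205),(203,307),(51,307))];print("base",b,np.mean(b,0))
E
```

```text
cradle [array([0.5236, 0.1138, 0.05  ]), array([ 0.5385, -0.077 ,  0.05  ]), array([ 0.4904, -0.0812,  0.05  ]), array([0.473 , 0.1116, 0.05  ])] [0.506375 0.0168   0.05    ]
tube nose band tail [0.499  0.1088 0.043 ] [ 0.5107 -0.0289  0.049 ] [ 0.5146 -0.0687  0.045 ]
mouth [0.5083 0.3688 0.115 ] cap [0.507  0.4069 0.119 ] end [0.5075 0.4683 0.07  ]
base [array([0.5532, 0.487 , 0.008 ]), array([0.554 , 0.3519, 0.008 ]), array([0.4637, 0.3496, 0.008 ]), array([0.4629, 0.4839, 0.008 ])] [0.50845 0.4181  0.008  ]
```

```bash
python3 -m inch '0 0 0 -0.0268 1;0 0 0 -0.0268 1;0 0 0 -0.0268 1;0 0 0 -0.0268 1;0 0 0 -0.0268 1;0 0 0 -0.0268 1;0 0 0 -0.0268 1;0 0 0 -0.0268 1'
python3 -m inch '-0.26 -0.149 0 0 1;-0.26 -0.149 0 0 1;-0.26 -0.149 0 0 1;-0.26 -0.149 0 0 1;-0.26 -0.149 0 0 1;-0.26 -0.149 0 0 1;-0.26 -0.149 0 0 1;-0.26 -0.149 0 0 1'
```

```text
time_s: 1.2
tcp_pos: [0.1993, -0.6447, 0.2263]
eef_rot: [180.0, 0.0, -85.3]
contact_force: [0.4, -0.1, 0.7]
gripper_width: 0.0875
gripper_force: 0.0
time_s: 2.2
tcp_pos: [0.3543, -0.3188, 0.2266]
eef_rot: [-180.0, -0.0, -85.6]
contact_force: [0.3, -1.1, -0.5]
gripper_width: 0.0877
gripper_force: 0.0
```

```bash
python3 -m inch '-0.26 -0.149 0.06 0 1;-0.26 -0.149 0.06 0 1;-0.26 -0.149 0.06 0 1;-0.26 -0.149 0.06 0 1;-0.26 -0.149 0.06 0 1;-0.26 -0.149 0.06 0 1;-0.26 -0.149 0.06 0 1;-0.26 -0.149 0.06 0 1'
python3 - <<'E'
from h import *
s=get_state();print(s["tcp_pos"],s["eef_rot"],s["joints"])
c=capture("wrist");cv2.imwrite("pics/w1.png",c["color"]);print(c["R"],c["t"],c["mtx"])
c=capture("scene");cv2.imwrite("pics/s1.png",c["color"])
E
```

```text
time_s: 3.2
tcp_pos: [0.5089, 0.006, 0.1544]
eef_rot: [-180.0, 0.0, -85.6]
contact_force: [0.4, -0.5, 0.8]
gripper_width: 0.0873
gripper_force: 0.0
[0.50885285 0.00597594 0.15437131] [-1.79986325e+02  2.32969629e-03 -8.56226546e+01] [ 2.28163534e+01  8.45192817e+00 -2.58795616e+01  2.56198786e-03
 -5.56548002e+01 -1.84404535e+01]
[[-0.99705615 -0.07666561 -0.00118676]
 [-0.07373591  0.95448076  0.28901469]
 [-0.02102475  0.28825138 -0.95732393]] [0.50815252 0.01660666 0.33081224] [[288.33246281   0.         314.89630078]
 [  0.         288.33246281 201.85806428]
 [  0.           0.           1.        ]]
```

View pics/w1.png

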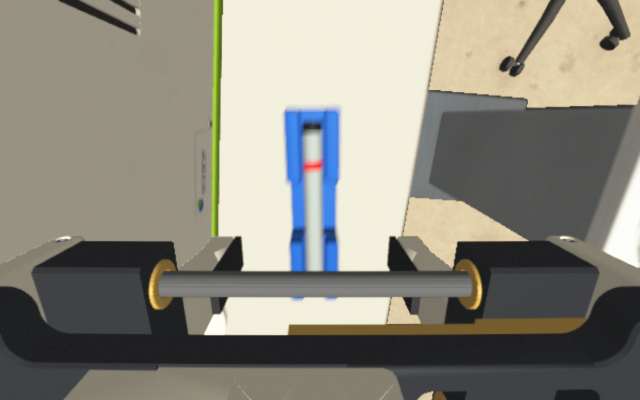

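The wrist view shows tail (313,124), band centre (313,166), tube axis running down to (314,265), and the cradle gap edges on the walls at rows ~181 and ~229.

```bash
python3 - <<'E'
from h import *
c=capture("wrist"); s=get_state()
b=c["color"].astype(int)
r=(b[...,2]-b[...,1]>60)&(b[...,2]-b[...,0]>60); r[:140]=0;r[190:]=0;r[:,:290]=0;r[:,340:]=0
ys,xs=np.nonzero(r); print(xs.mean(),ys.mean(),xs.min(),xs.max(),ys.min(),ys.max())
P=onz(c,[[xs.mean(),ys.mean()]],.048)[0]; print("band",P)
print("axis",onz(c,[[313,140],[313.5,210],[314.5,262]],.049))
print("gap",onz(c,[[292,181],[337,181],[295,229],[334,229]],.05))
# tube edges by row
for v in(200,215):print(v,b[v,296:334].sum(1)//3, b[v,296:334,0]-b[v,296:334,2])
E
```

```text
315.5987654320988 160.88888888888889 307 324 156 165
band [ 0.51222641 -0.03063816  0.048     ]
axis [[ 0.51605441 -0.04927207  0.049     ]
 [ 0.51047381  0.01643464  0.049     ]
 [ 0.50512769  0.07185531  0.049     ]]
gap [[ 0.532587   -0.01057283  0.05      ]
 [ 0.49096756 -0.01388317  0.05      ]
 [ 0.52696989  0.03700822  0.05      ]
 [ 0.48903427  0.03398924  0.05      ]]
200 [141 140 141 142 142 144 143 144 143 143 138 141 153 172 184 198 207 213
 214 217 221 222 222 218 212 206 196 181 164 157 147 144 146 145 145 144
 146 145] [176 175 176 176 176 175 175 173 174 172 144  50   0  -5  -7  -8  -8  -7
  -4   4   7   6   2  -3  -6  -8  -8  -7  10  99 162 174 173 173 173 174
 172 173]
215 [139 139 140 141 140 142 141 141 141 142 143 141 148 167 181 195 205 212
 214 216 220 223 221 218 212 206 199 182 165 153 144 143 144 143 143 143
 144 144] [176 177 176 177 178 176 176 174 175 175 162  81   6  -6  -7  -8  -8  -8
  -6   1   6   3   0  -4  -7  -8  -6  -7   9  92 161 175 175 175 175 176
 176 174]
```

```bash
python3 -c "
from plant import *;s=get_state();print(s['tcp_pos'],s['eef_rot'])"
python3 -m inch '0 0 0.11 0 1;0 0 0.11 0 1;0 0 0.11 0 1;0 0 0.11 0 1;0 0 0.11 0 1;0 0 0.11 0 1;0 0 0.11 0 1;0 0 0.1 0 1'
```

```text
[0.5087272  0.00603941 0.15377946] [ 1.79923592e+02 -2.06076793e-02 -8.54953451e+01]
time_s: 4.35
tcp_pos: [0.5082, 0.0038, 0.0237]
eef_rot: [-180.0, 0.0, -85.7]
contact_force: [-0.5, 1.2, 1.5]
gripper_width: 0.0877
gripper_force: 0.0
```

```bash
python3 -m inch '0 0 0.01 0 0;0 0 0 0 0;0 0 0 0 0;0 0 0 0 0;0 0 0 0 0;0 0 0 0 0;0 0 0 0 0;0 0 0 0 0' 4
python3 -m inch '0 0 -0.04 0 0;0 0 -0.04 0 0;0 0 -0.04 0 0;0 0 -0.04 0 0;0 0 -0.04 0 0;0 0 -0.04 0 0;0 0 -0.04 0 0;0 0 -0.04 0 0'
python3 - <<'E'
from h import *
for n in("wrist","scene"):
    c=capture(n);cv2.imwrite(f"pics/{n}2.png",c["color"])
a=cv2.imread("pics/wrist2.png")[60:330,200:440];b=cv2.imread("pics/scene2.png")[150:300,200:440]
cv2.imwrite("pics/j2.png",np.vstack([cv2.resize(a,None,fx=1.4,fy=1.4),cv2.resize(b,None,fx=1.4,fy=1.4)]))
E
```

```text
time_s: 5.35
tcp_pos: [0.5086, 0.0046, 0.0226]
eef_rot: [-180.0, 0.0, -85.6]
contact_force: [0.7, 0.3, -0.1]
gripper_width: 0.0179
gripper_force: 4.0
time_s: 6.35
tcp_pos: [0.5084, 0.0045, 0.071]
eef_rot: [-180.0, 0.0, -85.6]
contact_force: [-0.1, 0.4, -1.2]
gripper_width: 0.018
gripper_force: 4.0
```

View pics/j2.png

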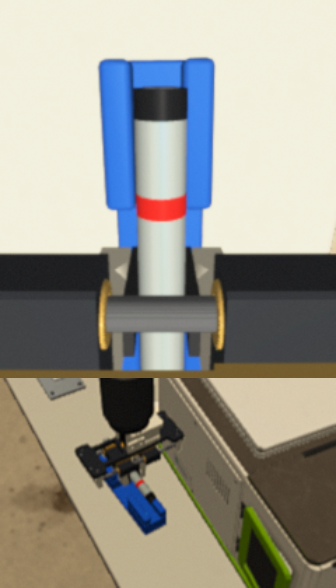

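The tube is held; in the wrist crop the band is at y≈207 and the tail at y≈88 (1.4x crop). I'll work out its tilt from these rays on the vertical plane through the tube.

```bash
cat >> h.py <<'E'
from scipy.spatial.transform import Rotation as Ro
def tube(verbose=True):
    """tube surface points in tool frame (x along -nose, z down) from wrist view"""
    s=get_state(); c=capture("wrist"); b=c["color"].astype(int)
    r=(b[...,2]-b[...,1]>60)&(b[...,2]-b[...,0]>60); r[:,:260]=0; r[:,380:]=0; r[265:]=0
    n,l,st,ce=cv2.connectedComponentsWithStats(r.astype(np.uint8))
    if n<2: print("no band"); return
    i=1+st[1:,4].argmax(); u=int(round(ce[i,0])); w=st[i,2]
    col=r[:,u-2:u+3].mean(1)>.5; vs=np.nonzero(col)[0]
    g=b[:,u-3:u+4].mean((1,2)); v=vs[0]-2
    while v>0 and g[v]>80: v-=1
    vb=v+.5
    while v>0 and g[v]<100: v-=1
    px=[[u,vs[-1]+.5],[u,vs[0]-.5],[u,vb],[u,v+.5]]
    R=Ro.from_euler('xyz',s["eef_rot"],degrees=True).as_matrix(); T=s["tcp_pos"]
    o,d=ray(c,px); o=R.T@(o-T); d=d@R
    P=o+d*(-o[1]/d[:,1])[:,None] if abs(d[0,1])>.3 else None
    # plane tool y = 0 contains camera nearly: solve with known lengths instead
    return s,c,px,o,d,w,ce[i]
E
python3 - <<'E'
from h import *
s,c,px,o,d,w,ce=tube()
print(px,o,d.round(3),w,ce)
E
```

```text
[[315, np.float64(217.5)], [315, np.float64(201.5)], [315, np.float64(145.5)], [315, np.float64(121.5)]] [ 7.84792872e-02 -2.77846469e-05 -1.58114182e-01] [[-3.410e-01 -0.000e+00  9.420e-01]
 [-2.880e-01 -0.000e+00  9.580e-01]
 [-1.020e-01 -0.000e+00  1.014e+00]
 [-2.200e-02 -1.000e-03  1.038e+00]] 35 [314.96958855 208.7137746 ]
```

```bash
cat >> h.py <<'E'
from scipy.optimize import least_squares
def tilt(zg=-.0174,fixa=None):
    s,c,px,o,d,w,ce=tube()
    def pt(a,t,h): return np.array([a*np.cos(t)-h*np.sin(t), zg-a*np.sin(t)-h*np.cos(t)])
    k=d[:,0]/d[:,2]
    def f(p):
        a,t,bl=p; Q=[pt(a-.004,t,.009),pt(a+.004,t,.009),pt(a+.04-bl,t,.009)]
        return [ (q[0]-o[0])/(q[1]-o[2])-kk for q,kk in zip(Q,k)]+[(bl-.012)*.2]
    q=least_squares(f,[.035,.3,.012]).x
    a,t=q[:2]; ex=[ (Q[0]-o[0])/(Q[1]-o[2]) for Q in (pt(a+.04,t,.009),pt(a+.04,t,-.009))]
    # depth from width
    C=pt(a,t,0); print("a %.4f tilt %.1f black %.4f"%(a,np.degrees(t),q[2]),"tail pred",np.round(ex,3),"seen",k[3].round(3),
      "width pred",288.3*.018/np.linalg.norm(C-np.array([o[0],o[2]])),w, px[0][0])
    return a,t
E
python3 -c "
from h import *
tilt()"
```

```text
a 0.0340 tilt -2.5 black 0.0093 tail pred [-0.031 -0.032] seen -0.021 width pred 34.82138395118723 35 315
```

```bash
python3 -m inch '0 0 -0.09 0.0029 0;0 0 -0.09 0.0029 0;0 0 -0.09 0.0029 0;0 0 -0.08 0.0029 0;-0.2 0 0 0 0;-0.35 0 0 0 0;-0.35 0 0 0 0;-0.2 0 0 0 0' 5
python3 -m inch '-0.1 0 0 0 0;-0.1 0 0 0 0;0 0 0 0 0;0 0 0 0 0;0 0 0 0 0;0 0 0 0 0;0 0 0 0 0;0 0 0 0 0'
python3 - <<'E'
from h import *
print(get_state()["joints"]); tilt()
a=capture("wrist");b=capture("scene")
cv2.imwrite("pics/w3.png",a["color"]);cv2.imwrite("pics/s3.png",b["color"])
p=proj(b,[.508,.369,.115])[0];print(p); x,y=p.astype(int)
B=cv2.resize(b["color"][max(0,y-75):y+75,max(0,x-100):x+100],None,fx=3,fy=3)[:,:600]
A=a["color"][:,200:440]
cv2.imwrite("pics/j3.png",np.hstack([cv2.resize(A,(270,450)),cv2.resize(B,(530,450))]));print(B.shape,max(0,x-100),max(0,y-75))
E
```

```text
time_s: 7.55
tcp_pos: [0.508, 0.1718, 0.1238]
eef_rot: [-180.0, 0.0, -89.8]
contact_force: [-0.0, 0.3, -1.0]
gripper_width: 0.0182
gripper_force: 5.0
time_s: 8.55
tcp_pos: [0.5078, 0.1994, 0.1231]
eef_rot: [-180.0, 0.0, -89.8]
contact_force: [-1.1, 0.1, -1.5]
gripper_width: 0.0177
gripper_force: 5.0
[ 4.20222156e+01  1.37331490e+01 -2.37428586e+01 -6.05530745e-04
 -5.25222657e+01 -4.18447409e+01]
a 0.0340 tilt -2.6 black 0.0093 tail pred [-0.031 -0.033] seen -0.024 width pred 34.821009038951104 35 315
[242.39396018 131.38730347]
(450, 600, 3) 142 56
```

View pics/j3.png

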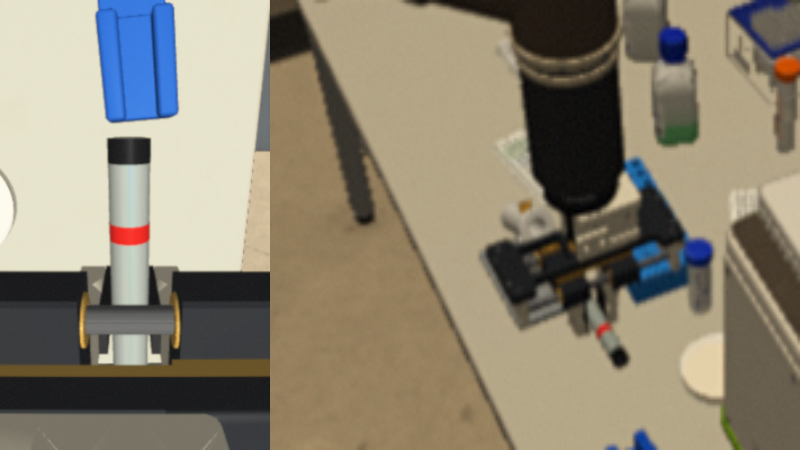

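The wrist view shows the tube level in the grip (band row ~209); the sleeve is hidden from it by the gripper, so I'll fix the mouth using the two first pictures.

```bash
python3 - <<'E'
import cv2,numpy as np
a=cv2.imread("pics/scene0.png")[115:165,215:265];b=cv2.imread("pics/top0.png")[205:245,185:235]
cv2.imwrite("pics/j4.png",np.hstack([cv2.resize(a,(400,400),interpolation=cv2.INTER_CUBIC),cv2.resize(cv2.copyMakeBorder(b,5,5,0,0,cv2.BORDER_CONSTANT),(400,400),interpolation=cv2.INTER_CUBIC)]))
E
```

```text
(no output)
```

View pics/j4.png

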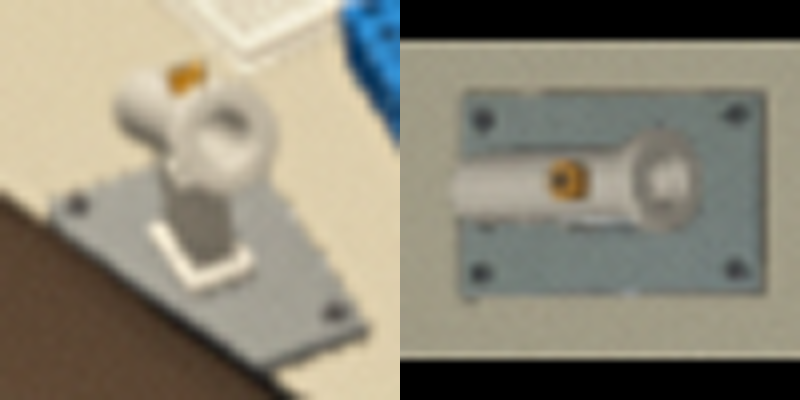

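Left (scene, 8x, offset 215,115): flange face centre about (224,136); right (top, 8x, offset 185,200): mouth centre about (670,181), brass cap (568,181), sleeve axis along the image row.

```bash
python3 - <<'E'
from h import *
t=capture("top");s=capture("scene")
a=[218.3,222.2];b=[242.6,131.6]
print(onz(t,[a],.115),onz(s,[b],.115))
o1,d1=ray(t,[a]);o2,d2=ray(s,[b]);d1,d2=d1[0]/np.linalg.norm(d1),d2[0]/np.linalg.norm(d2)
k=np.linalg.lstsq(np.c_[d1,-d2],o2-o1,rcond=None)[0];print(o1+k[0]*d1,o2+k[1]*d2)
for n,X in(("cap",[.508,.4098,.119]),("cap2",[.508,.412,.119])):print(n,proj(t,X),proj(s,X))
print("seen cap top",185+21.06-.5,205-5+181.5/8-.5,"scene",215+187.5/8-.5,115+75.5/8-.5)
E
```

```text
[[0.50802522 0.36653032 0.115     ]] [[0.50819253 0.36777874 0.115     ]]
[0.50795692 0.36619267 0.11633064] [0.50774097 0.36626296 0.1163374 ]
cap [[204.75573402 222.06312837]] [[237.37308252 122.7746346 ]]
cap2 [[204.08289419 222.05906489]] [[237.11411734 122.37016594]]
seen cap top 205.56 222.1875 scene 237.9375 123.9375
```

```bash
python3 -m inch '-0.076 0 0.04 0 0;-0.076 0 0.04 0 0;-0.076 0 0.04 0 0;-0.076 0 0.04 0 0;-0.033 0 0 0 0;-0.033 0 0 0 0;-0.033 0 0 0 0;-0.033 0 0 0 0' 5
python3 -c "
from h import *
s=get_state();print(s['tcp_pos'],s['contact_force'],s['moment']);tilt()"
```

```text
time_s: 9.8
tcp_pos: [0.5077, 0.2651, 0.0993]
eef_rot: [-180.0, 0.0, -89.8]
contact_force: [0.5, 0.5, -0.8]
gripper_width: 0.0178
gripper_force: 5.0
[0.50771544 0.26514568 0.09930486] [ 0.50958759  0.4619505  -0.81151567] [-0.04010509  0.10303465 -0.01503365]
a 0.0339 tilt -2.6 black 0.0093 tail pred [-0.031 -0.033] seen -0.021 width pred 34.81101162238104 35 315
```

```bash
python3 -m inch '-0.007 0 -0.02 0 0;-0.007 0 -0.02 0 0;-0.007 0 -0.02 0 0;-0.007 0 -0.02 0 0;-0.007 0 -0.02 0 0;-0.007 0 -0.02 0 0;-0.007 0 -0.02 0 0;-0.007 0 -0.02 0 0' 4
python3 -c "
from h import *
s=get_state();print(s['tcp_pos'],s['contact_force'],s['moment']);tilt()"
```

```text
time_s: 10.85
tcp_pos: [0.5076, 0.2734, 0.1233]
eef_rot: [180.0, -0.0, -89.8]
contact_force: [0.1, -0.0, -1.9]
gripper_width: 0.018
gripper_force: 4.0
[0.50756448 0.27335859 0.12326916] [ 0.05316626 -0.03055107 -1.90665146] [-0.08877604  0.05771358 -0.02391818]
a 0.0326 tilt 8.0 black 0.0102 tail pred [-0.064 -0.038] seen -0.024 width pred 36.09623760075314 37 315
```

```bash
python3 -m inch '-0.007 0 -0.02 0 0;-0.007 0 -0.02 0 0;-0.008 0 -0.02 0 0;-0.008 0 -0.02 0 0;-0.009 0 -0.02 0 0;-0.009 0 -0.02 0 0;-0.01 0 -0.02 0 0;-0.01 0 -0.02 0 0' 4
python3 - <<'E'
from h import *
s=get_state();print(s['tcp_pos'],s['contact_force'],s['moment']);tilt()
b=capture("scene");t=capture("top")
A=cv2.resize(b["color"][90:190,190:290],(400,400),interpolation=cv2.INTER_CUBIC);B=cv2.resize(t["color"][180:260,180:280],(500,400),interpolation=cv2.INTER_CUBIC)
w=capture("wrist")["color"][:,220:420]
cv2.imwrite("pics/j5.png",np.hstack([A,cv2.resize(w,(200,400))]))
E
```

```text
time_s: 11.9
tcp_pos: [0.5075, 0.2836, 0.1473]
eef_rot: [180.0, -0.0, -89.8]
contact_force: [0.6, -0.1, -1.0]
gripper_width: 0.0176
gripper_force: 4.0
[0.50752618 0.28357711 0.14725823] [ 0.55707544 -0.06476991 -0.95752305] [-0.15984595  0.00717855 -0.01736381]
a 0.0320 tilt 24.1 black 0.0109 tail pred [-0.158 -0.075] seen -0.07 width pred 37.935768577224906 38 315
```

View pics/j5.png

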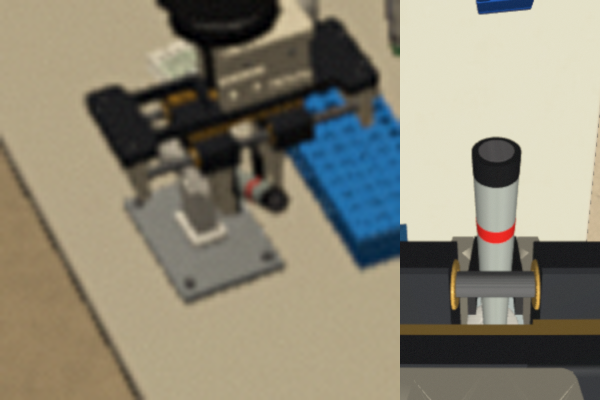

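The scene crop shows the tube held with its tail up at the sleeve and the wrist crop shows it tilted (band at ~(496,230), end cap face visible at (496,150)). The tilt is near 30 degrees, so I'll slide it in along the bore.

```bash
python3 -m inch '-0.0144 0 0.0095 0 0;-0.0144 0 0.0095 0 0;-0.0144 0 0.0095 0 0;-0.0144 0 0.0095 0 0;-0.0144 0 0.0095 0 0;-0.0144 0 0.0095 0 0;-0.0144 0 0.0095 0 0;-0.0144 0 0.0095 0 0' 6
python3 - <<'E'
from h import *
s=get_state();print(s['tcp_pos'],s['contact_force'],s['moment']);tilt()
E
```

```text
time_s: 13.1
tcp_pos: [0.5076, 0.3009, 0.1356]
eef_rot: [-180.0, 0.0, -89.8]
contact_force: [1.1, -2.2, -0.9]
gripper_width: 0.0178
gripper_force: 6.1
[0.50759393 0.30092536 0.13564336] [ 1.1356735  -2.20662524 -0.9030381 ] [-0.38201821 -0.69214123 -0.13704185]
a 0.0320 tilt 24.1 black 0.0109 tail pred [-0.158 -0.075] seen -0.07 width pred 37.93831011027516 39 316
```

```bash
python3 -m inch '0 0 0 0 0;0 0 0 0 0;-0.016 0 0.0092 0 0;-0.016 0 0.0092 0 0;-0.016 0 0.0092 0 0;-0.016 0 0.0092 0 0;-0.016 0 0.0092 0 0;-0.016 0 0.0092 0 0' 30
python3 - <<'E'
from h import *
s=get_state();print(s['tcp_pos'],s['contact_force'],s['moment']);tilt()
E
```

```text
time_s: 14.15
tcp_pos: [0.5081, 0.3132, 0.1282]
eef_rot: [-180.0, -0.2, -89.8]
contact_force: [4.5, -1.5, -1.3]
gripper_width: 0.0169
gripper_force: 30.1
[0.50810538 0.31315721 0.12824059] [ 4.51137046 -1.53989755 -1.34736643] [-0.42869049 -1.45882401 -0.21364884]
a 0.0321 tilt 24.1 black 0.0114 tail pred [-0.158 -0.075] seen -0.074 width pred 37.94923874774887 39 316
```

```bash
python3 -m inch '0 -0.004 0 0 0;0 -0.003 0 0 0;-0.018 0 0.0104 0 0;-0.018 0 0.0104 0 0;-0.018 0 0.0104 0 0;-0.018 0 0.0104 0 0;-0.018 0 0.0104 0 0;-0.018 0 0.0104 0 0' 40
python3 - <<'E'
from h import *
s=get_state();print(s['tcp_pos'],s['contact_force'],s['moment']);tilt()
E
```

```text
time_s: 15.2
tcp_pos: [0.509, 0.3282, 0.1195]
eef_rot: [-180.0, -0.3, -89.8]
contact_force: [4.3, -17.0, 14.5]
gripper_width: 0.017
gripper_force: 40.0
[0.50898443 0.32821358 0.11951446] [  4.32302136 -17.02280521  14.4601568 ] [-6.14602043 -1.5218903  -0.17662921]
a 0.0321 tilt 24.1 black 0.0114 tail pred [-0.158 -0.075] seen -0.074 width pred 37.938471260461235 39 315
```

```bash
python3 -m inch '-0.012 -0.001 0.007 0 0;-0.012 -0.001 0.007 0 0;-0.012 -0.001 0.007 0 0;-0.012 -0.001 0.007 0 0;-0.012 -0.001 0.007 0 0;-0.012 -0.001 0.007 0 0;0 0 0 0 0;0 0 0 0 0' 45
python3 - <<'E'
from h import *
s=get_state();print(s['tcp_pos'],s['contact_force'],s['moment']);tilt()
E
```

```text
time_s: 16.25
tcp_pos: [0.5095, 0.3401, 0.1128]
eef_rot: [180.0, -0.2, -89.8]
contact_force: [2.4, -9.6, 9.2]
gripper_width: 0.0164
gripper_force: 45.0
[0.50946683 0.34011699 0.11284669] [ 2.43557693 -9.57817173  9.23751156] [-3.48804719 -0.73525716 -0.0244678 ]
a 0.0371 tilt 30.0 black 0.0102 tail pred [-0.172 -0.066] seen -0.073 width pred 39.71007757695476 39 315
```

```bash
python3 -m inch '0 0 0 0 0.45;0 0 0 0 0.45;0 0 -0.13 0 0.45;0 0 -0.13 0 0.45;0 0 -0.13 0 0.45;0 0 -0.14 0 0.45;-0.28 0 0 0 0.45;-0.28 0 0 0 0.45' 45
python3 -m inch '0 0 0 0 0.45;0 0 0 0 0.45;0 0 0 0 0.45;0 0 0 0 0.45;0 0 0 0 0.45;0 0 0 0 0.45;0 0 0 0 0.45;0 0 0 0 0.45'
python3 - <<'E'
from h import *
c=capture("wrist");cv2.imwrite("pics/w6.png",c["color"])
cv2.imwrite("pics/w6c.png",cv2.resize(c["color"][:260,240:400],None,fx=3,fy=3)[:600*1][:600]);print(c["R"],c["t"],proj(c,[.508,.366,.115]))
E
```

```text
time_s: 17.3
tcp_pos: [0.5087, 0.4275, 0.1917]
eef_rot: [180.0, 0.1, -89.8]
contact_force: [0.7, 0.2, 0.2]
gripper_width: 0.0394
gripper_force: 0.0
time_s: 18.3
tcp_pos: [0.509, 0.4262, 0.1912]
eef_rot: [180.0, 0.0, -89.8]
contact_force: [-0.1, 0.1, 0.6]
gripper_width: 0.0394
gripper_force: 0.0
[[-9.99993209e-01 -3.57637084e-03 -8.89205345e-04]
 [-3.68074246e-03  9.57319735e-01  2.89007571e-01]
 [-1.82344425e-04  2.89008882e-01 -9.57326398e-01]] [ 0.51087048 -0.43196223  0.23402694] [[316.7315869  138.85028647]]
```

View pics/w6c.png

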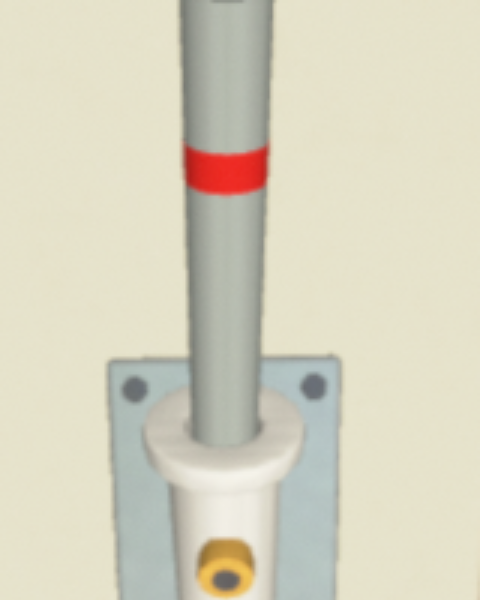

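The wrist crop (3x, column offset 240) shows the tube sitting in the sleeve: band edges at y≈157 and 193, tube entering the bore at (225,443), flange face centre about (224,429), and brass cap below.

```bash
cat > meas.py <<'E'
from h import *
def run(cap,rows,flange,u=315):
    c=cap; F=onz(c,[flange],.115)[0]; print("mouth",F.round(4))
    o,d=ray(c,[[u,v] for v in rows])
    def S(my):
        out=[]
        for q in d:
            # o+k q = M + 7.8*(.5,.866) + s*(-.866,.5) in y,z
            A=np.array([[q[1],.866],[q[2],-.5]]); b=np.array([my+.0039,.115+.00675])-o[1:]
            out.append(np.linalg.solve(A,b)[1])
        return np.array(out)
    for my in(.366,.368,F[1]): print(my,(S(my)*1000).round(1))
if __name__=="__main__":
    import sys
    c=capture("wrist"); b=c["color"].astype(int)
    r=(b[...,2]-b[...,1]>60)&(b[...,2]-b[...,0]>60); r[:,:290]=0;r[:,340:]=0;r[200:]=0
    col=np.nonzero(r[:,313:318].mean(1)>.5)[0]; print("band rows",col[[0,-1]])
    g=b[:,313:318].mean((1,2)).astype(int); print(g[130:165])
    run(c,[col[0]-.5,col[-1]+.5,147.5],[314.3,142.6])
E
python3 meas.py
```

```text
band rows [51 64]
[181 181 181 180 182 181 181 181 181 181 181 181 181 181 181 181 181 180
 174 178 183 184 189 193 198 205 215 231 239 239 238 237 233 230 227]
mouth [0.5099 0.369  0.115 ]
0.366 [69.  60.7 -2.7]
0.368 [71.  62.8 -0.3]
0.36896370540827933 [72.  63.8  0.9]
```

```bash
python3 -m inch '0.2 0 0 0 0.45;0.27 0 0 0 0.45;0.27 0 0 0 0.45;0.197 0 0 0 0.45;0 0 0 0 0.45;0 0 0.105 0 0.45;0 0 0.105 0 0.45;0 0 0.103 0 0.45' 20
python3 -m inch '0 0 0 0 0.45;0 0 0 0 0.45;0 0 0 0 0;0 0 0 0 0;0 0 0 0 0;0 0 0 0 0;0 0 0 0 0;0 0 0 0 0' 30
python3 - <<'E'
from h import *
s=get_state();print(s['tcp_pos'],s['contact_force'],s['moment'])
c=capture("wrist");cv2.imwrite("pics/w7.png",c["color"]);tilt()
E
```

```text
time_s: 19.4
tcp_pos: [0.509, 0.2859, 0.1422]
eef_rot: [179.9, -0.1, -89.8]
contact_force: [-0.6, 0.7, 0.3]
gripper_width: 0.0398
gripper_force: 0.0
time_s: 20.4
tcp_pos: [0.5096, 0.2857, 0.1445]
eef_rot: [-180.0, 0.0, -89.8]
contact_force: [0.7, -0.4, 1.8]
gripper_width: 0.0174
gripper_force: 30.0
[0.50964904 0.28567174 0.14452299] [ 0.69109674 -0.43765217  1.76487045] [-0.16441776  0.00639678 -0.05237636]
no bandTraceback (most recent call last):
  File "<stdin>", line 3, in <module>
  File "h.py", line 31, in tilt
    s,c,px,o,d,w,ce=tube()
    ^^^^^^^^^^^^^^^
TypeError: cannot unpack non-iterable NoneType object
```

```bash
python3 -m inch '0 0 0 0 0;-0.0216 0 0.0125 0 0;-0.0216 0 0.0125 0 0;-0.0216 0 0.0125 0 0;-0.0216 0 0.0125 0 0;-0.0216 0 0.0125 0 0;-0.0216 0 0.0125 0 0;-0.0216 0 0.0125 0 0' 50
python3 -c "
from plant import *
s=get_state();print(s['tcp_pos'],s['contact_force'],s['moment'])"
```

```text
time_s: 21.5
tcp_pos: [0.5096, 0.3044, 0.1323]
eef_rot: [180.0, -0.3, -89.8]
contact_force: [1.4, -14.6, 13.5]
gripper_width: 0.0168
gripper_force: 50.0
[0.509569   0.3044139  0.13227289] [  1.40004103 -14.59417976  13.51439154] [-4.8885848  -0.30911434 -0.05336456]
```

```bash
python3 -m inch '-0.0216 0 0.0125 0 0;-0.0216 0 0.0125 0 0;-0.0216 0 0.0125 0 0;-0.0216 0 0.0125 0 0;-0.0216 0 0.0125 0 0;-0.0216 0 0.0125 0 0;-0.0216 0 0.0125 0 0;0 0 0 0 0' 55
python3 - <<'E'
from h import *
s=get_state();print(s['tcp_pos'],s['contact_force'],s['moment'])
c=capture("wrist");b=c["color"]; cv2.imwrite("pics/w8.png",b)
E
```

```text
time_s: 22.5
tcp_pos: [0.5097, 0.3292, 0.1189]
eef_rot: [-180.0, -0.1, -89.8]
contact_force: [0.4, -6.1, 8.1]
gripper_width: 0.0169
gripper_force: 55.0
[0.50966925 0.32917906 0.11887839] [ 0.42704289 -6.12543436  8.14317556] [-2.00962702 -0.05361196  0.06834913]
```

```bash
python3 -m inch '-0.0144 0 0.0084 0 0;-0.0144 0 0.0084 0 0;-0.0144 0 0.0084 0 0;-0.0144 0 0.0084 0 0;0 0 0 0 0;0 0 0 0 0;0 0 0 0 0;0 0 0 0 0' 55
python3 -c "
from plant import *
s=get_state();print(s['tcp_pos'],s['contact_force'])"
python3 -m inch '0 0 0 0 0.45;0 0 0 0 0.45;0 0 0 0 0.45;0 0 -0.13 0 0.45;0 0 -0.2 0 0.45;0 0 -0.2 0 0.45;-0.28 0 0 0 0.45;-0.28 0 0 0 0.45'
python3 -m inch '0 0 0 0 0.45;0 0 0 0 0.45;0 0 0 0 0.45;0 0 0 0 0.45;0 0 0 0 0.45;0 0 0 0 0.45;0 0 0 0 0.45;0 0 0 0 0.45'
python3 - <<'E'
from h import *
c=capture("wrist");cv2.imwrite("pics/w9.png",c["color"])
cv2.imwrite("pics/w9c.png",cv2.resize(c["color"][70:220,265:365],None,fx=4,fy=4))
E
```

```text
time_s: 23.55
tcp_pos: [0.5097, 0.3372, 0.1143]
eef_rot: [-180.0, -0.2, -89.8]
contact_force: [-0.3, -10.8, 13.6]
gripper_width: 0.0167
gripper_force: 55.0
[0.509672   0.33723241 0.11428675] [ -0.31174949 -10.75641702  13.63648861]
time_s: 24.55
tcp_pos: [0.5091, 0.4248, 0.1931]
eef_rot: [-180.0, 0.1, -89.9]
contact_force: [-0.1, 0.6, 0.0]
gripper_width: 0.0397
gripper_force: 0.0
time_s: 25.55
tcp_pos: [0.509, 0.4236, 0.1925]
eef_rot: [180.0, 0.0, -89.8]
contact_force: [0.4, 1.0, 0.2]
gripper_width: 0.04
gripper_force: 0.0
```

View pics/w9c.png

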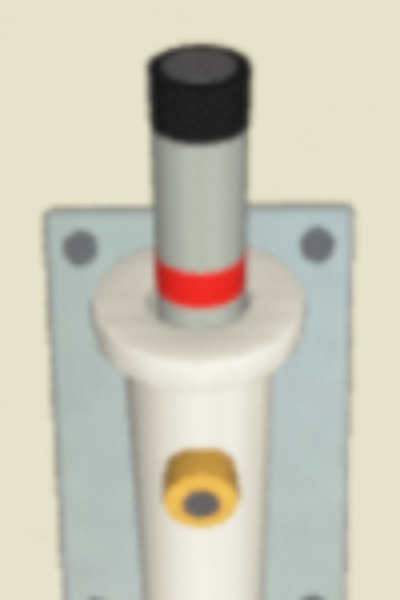

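The crop (4x, offset 265,70) shows the band just above the flange: band edges at y≈272 and 305, tube entering the bore at y≈326, all at x≈201. It needs a few more millimetres.

```bash
python3 - <<'E'
from h import *
from meas import run
c=capture("wrist"); b=c["color"].astype(int)
r=(b[...,2]-b[...,1]>60)&(b[...,2]-b[...,0]>60); r[:,:300]=0;r[:,330:]=0;r[170:]=0
col=np.nonzero(r[:,313:318].mean(1)>.5)[0]; print(col[[0,-1]]); print(b[144:160,313:318].mean((1,2)).astype(int))
run(c,[col[0]-.5,col[-1]+.5,151,151.5],[314.5,(147+70*0)])
E
```

```text
[138 146]
[106 108 131 169 181 183 181 178 180 183 185 189 194 198 205 214]
mouth [0.5098 0.37   0.115 ]
0.366 [ 9.5  1.2 -3.1 -3.6]
0.368 [11.9  3.6 -0.7 -1.1]
0.3700319205772286 [14.4  6.1  1.9  1.4]
```

```bash
python3 -m inch '0.288 0 0 0 0.45;0.289 0 0 0 0.45;0 0 0 0 0.45;0 0 0.17 0 0.45;0 0 0.17 0 0.45;0 0 0.1 0 0.45;0 0 0.08 0 0.45;0 0 0 0 0.45' 20
python3 -m inch '0 0 0 0 0.45;0 0 0 0 0;0 0 0 0 0;0 0 0 0 0;0 0 0 0 0;0 0 0 0 0;0 0 0 0 0;0 0 0 0 0' 55
python3 -c "
from plant import *
s=get_state();print(s['tcp_pos'],s['contact_force'])"
```

```text
time_s: 26.65
tcp_pos: [0.5091, 0.3371, 0.1138]
eef_rot: [180.0, -0.1, -89.8]
contact_force: [0.2, -0.4, 1.5]
gripper_width: 0.0395
gripper_force: 0.0
time_s: 27.65
tcp_pos: [0.5095, 0.3372, 0.1148]
eef_rot: [-180.0, 0.0, -89.8]
contact_force: [0.6, -0.5, 3.2]
gripper_width: 0.0166
gripper_force: 55.0
[0.50950935 0.33719717 0.11478925] [ 0.60189236 -0.46819308  3.21479156]
```

```bash
python3 -m inch '-0.008 0 0.0046 0 0;-0.008 0 0.0046 0 0;-0.008 0 0.0046 0 0;-0.008 0 0.0046 0 0;-0.008 0 0.0046 0 0;0 0 0 0 0;0 0 0 0 0;0 0 0 0 0' 55
python3 -c "
from plant import *
s=get_state();print(s['tcp_pos'],s['contact_force'])"
```

```text
time_s: 28.65
tcp_pos: [0.5101, 0.3393, 0.1132]
eef_rot: [-180.0, -0.3, -89.8]
contact_force: [0.5, -16.6, 19.7]
gripper_width: 0.0167
gripper_force: 55.0
[0.51008859 0.33934285 0.11320759] [  0.48499874 -16.62468219  19.74124336]
```

```bash
python3 -m inch '-0.006 0 0.0035 0 0;-0.006 0 0.0035 0 0;0 0 0 0 0;0 0 0 0 0;0 0 0 0 0;0 0 0 0 0;0 0 0 0 0;0 0 0 0 0' 55
python3 -c "
from plant import *
s=get_state();print(s['tcp_pos'],s['contact_force'])"
```

```text
time_s: 29.65
tcp_pos: [0.5099, 0.3413, 0.1121]
eef_rot: [-180.0, -0.3, -89.8]
contact_force: [-0.5, -16.5, 20.4]
gripper_width: 0.0165
gripper_force: 55.0
[0.5099338  0.34126536 0.11214581] [ -0.46014817 -16.49508131  20.41986727]
```

```bash
python3 -m inch '-0.0092 0 0.0053 0 0;0 0 0 0 0;0 0 0 0 0;0 0 0 0 0;0.01 0 -0.006 0 0;0.01 0 -0.006 0 0;0 0 0 0 0;0 0 0 0 0' 55
python3 -c "
from plant import *
s=get_state();print(s['tcp_pos'],s['contact_force'])"
python3 -m inch '0 0 0 0 0.45;0 0 0 0 0.45;0 0 0 0 0.45;0 0 -0.13 0 0.45;0 0 -0.2 0 0.45;0 0 -0.2 0 0.45;-0.28 0 0 0 0.45;-0.28 0 0 0 0.45'
python3 -m inch '0 0 0 0 0.45;0 0 0 0 0.45;0 0 0 0 0.45;0 0 0 0 0.45;0 0 0 0 0.45;0 0 0 0 0.45;0 0 0 0 0.45;0 0 0 0 0.45'
python3 - <<'E'
from h import *
from meas import run
c=capture("wrist"); b=c["color"].astype(int)
r=(b[...,2]-b[...,1]>60)&(b[...,2]-b[...,0]>60); r[:,:300]=0;r[:,330:]=0;r[170:]=0
col=np.nonzero(r[:,313:318].mean(1)>.5)[0]; print(col[[0,-1]]); print(b[138:160,313:318].mean((1,2)).astype(int))
run(c,[col[0]-.5,col[-1]+.5],[314.5,147])
cv2.imwrite("pics/w10.png",cv2.resize(c["color"][70:220,265:365],None,fx=4,fy=4))
E
```

```text
time_s: 30.65
tcp_pos: [0.5101, 0.343, 0.1114]
eef_rot: [-179.9, -0.0, -89.8]
contact_force: [4.3, -3.4, 5.1]
gripper_width: 0.017
gripper_force: 55.0
[0.51012792 0.34304633 0.11144947] [ 4.30816694 -3.39318299  5.06811766]
time_s: 31.65
tcp_pos: [0.509, 0.4283, 0.1912]
eef_rot: [-180.0, 0.1, -89.9]
contact_force: [1.1, 0.1, -0.7]
gripper_width: 0.0394
gripper_force: 0.0
time_s: 32.65
tcp_pos: [0.509, 0.4273, 0.1905]
eef_rot: [180.0, -0.0, -89.8]
contact_force: [0.8, -0.8, -0.3]
gripper_width: 0.0395
gripper_force: 0.0
[141 147]
[183 182 168 138 111 106 107 106 111 138 170 184 187 191 196 201 208 220
 235 241 240 238]
mouth [0.5097 0.3734 0.115 ]
0.366 [ 2.6 -4. ]
0.368 [ 5.  -1.5]
0.373439699927071 [11.6  5.2]
```

View pics/w10.png

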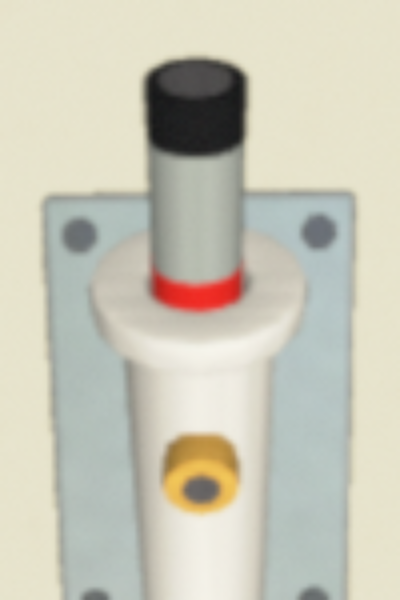

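The view (4x) shows the mouth crossing the red band: its upper edge (y≈280) is about 4–5 mm above the mouth and its lower edge is inside the bore. The gripper is clear of everything.

```bash
python3 -c "
from plant import *
print(close_job())"
```

```text
the job is handed in; nothing more can be done
None
```

The job is handed in at about 33 s: the tube is nose first in the sleeve with the mouth inside the red band (band centre within about 1 mm of it by my last wrist picture), the gripper is clear, and the dish, capped tube and beaker were not approached.

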